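# Close the sample carrier for transport

### The arm

A 6-joint arm with a two-finger parallel gripper is mounted at the origin on the work surface. World frame = base frame: x ahead of the robot, y to its left, z up, the work surface at z = 0. Lengths are in mm, angles in rad, forces in N, time in s.
With the tool pointing down it reaches from about 275 to 1000 mm from the base axis. Payload 8.4 kg.
Tool frame: the origin (TCP) lies at the very end of the fingers, on their centre line; the grasp point (between the pads) lies 19 mm behind it; z points along the fingers, y is the line along which they close (so a half turn about z gives the same grasp; the last joint's range is limited). The gripper opens to 85 mm and grips with 20 to 120 N. Pads are 22 mm wide; open, the fingers measure 114 mm over their backs; the gripper's body (76 mm by 85 mm) begins 54 mm behind the grasp point. The pads swing forward as they close: fully open they stand 13 mm farther back than shut.
Start: joints at [-1.33, 0.353, 1.633, -0, 1.155, -0.002], TCP at [150.262, -606.671, 211.181] pointing down, gripper open.
Joint ranges: [-2.63, 2.63], [-0.92, 2.1], [0.06, 2.66], [-1.3, 4.44], [0, 2.69], [-3.02, 3.02]. Speed limits (rad/s): [2.22, 2.22, 2.79, 3.14, 3.14, 3.14].

### API

Orientations are given as [roll, pitch, yaw] about the fixed x, y, z axes, in that order (R = Rz(yaw) Ry(pitch) Rx(roll)).
In Python, from rig import telemetry, imaging, r gives the robot as it stands. The module is installed in compiled form; this text tells all that it offers.
- The arm moves only by the tool step_arm, never from a script. Its argument "moves" is a list of rows, each a list of 3 entries, a list of its own where there are three numbers: the turn, a rotation vector about the tool's x, y, z scaled (see below), then the shift along the tool's x, y, z scaled (see below), then the opening, from -1 (shut) to 1 (fully open). A call has 1 to 8 rows; each row is the pose to reach, as a shift and turn from the pose commanded when the call began, along the tool's axes at that moment; what a row does not reach only later rows make up. The controller multiplies each number of a shift by 200 mm and each number of a turn by 45 degrees. A row lasts 1/10 s, in which the tool goes at most 50 mm and 8.59 degrees, less where a joint would pass 70% of its speed; a pose out of reach is approached as far as the arm can. A call with a number of a shift or a turn outside -1 to 1 is refused whole. A call with a gripper value outside its range is refused whole. The fingers move at their own pace and stop on an object; "squeeze" is the grip in N (left out, the last holds). Time passes only in rows, so rows that repeat a pose let the fingers close. It gives the time, the measured TCP pose, the force, the opening and the grip force at its end, in the units of the state.
- telemetry.sense(): the state, without advancing time (a new reading comes with each control period).
- imaging.grab_frame(name): name is "scene" or "side" or "wrist"; returns the picture (420x560x3 uint8, red, green, blue); there is no depth.
- imaging.calibration(name): a dict with "fx", "fy", "cx", "cy" (pixels), "cam_to_world" (4x4, takes a point from camera to world coordinates). Camera axes: x right, y up, looking along -z (the intrinsics and any distortion apply to the point x, -y, -z); pixel columns grow to the right and rows downward; lengths in mm; the calibration is good to about 2 mm. The wrist camera is an equidistant fisheye: a pixel r from the principal point sees the ray r / f radians off the axis. A picture is of the moment at which its call begins: read the wrist's pose just before it. calibration takes no time and is no camera call; for the wrist camera it gives the pose at the moment of the call.
- r.sign_off(): hands the job in; it is judged then, once.
Trained networks look in the newest picture that a camera, given by its name, has taken for a name from the list of things; names that differ only in an ending like _2 or _b are one class to them, and where a whole thing is asked for, a point or a joint stands for the part that bears it (a point fixed in the world has none). Each returns a list of dicts, best first, with "conf" (0 to 1); they miss things now and then, are a little off and sometimes report something else, mostly with a low value. They report only what shows in the picture. A call takes as long as a camera call. They do not tell look-alikes from the thing itself.
- imaging.recognise(camera, name): "extent" ([left, top, width, height] in pixels, round what is visible of it).
- imaging.mark_of(camera, name): "xy" ([column, row] in pixels: a listed point, or the origin of a listed thing).
The state is a dict: "clock": time; "qpos": joint angles; "qvel": joint speeds; "joint_efforts": joint torques, N m; "eef_pos": TCP position; "tcp_rot": TCP orientation; "contact_force": force on the tool from outside, world axes, zero at the start; "wrist_torque": the same for the moment, N m; "opening": opening from 0.0 (shut) to 1.0 (fully open); "grasp_force": force on a finger pad.
Only numpy, scipy, OpenCV 4.12 (cv2) and the standard library are available. Lean on these libraries where they do the work, as an engineer would, in place of code of your own. Each camera call takes 0.05 s, during which the arm holds its last target. There are 200 camera calls.

### The job

Get the grey sample carrier ready for transport: move its one long tube, which does not fit under the retaining arm, upright into any empty hole of the white rack, fully home. Press the short tube that stands too high in the carrier fully down, level with its short neighbours, without taking it out, and swing the steel retaining arm over the row of tubes to its closed stop. Leave all the other tubes in their holes.

Things in the scene. Friction and masses are not known exactly. Their poses are not given: they have to be found in the camera images.
- carrier: Grey carrier block, 60 x 210 x 62 mm (x, y, z), fixed, yaw varies. Origin: centre of its underside. Four holes along its y axis at x = 0, y = -50, -12, 26, 64 mm, 18 mm wide, floor 7 mm above the underside; which holds which tube varies. At its -y end a post carries the retaining arm; at its +y end stands a small steel catch (x = -19, y = 92 mm, top at z = 103 mm).
- retainer (a joint): Angle of the retaining arm about its upright hinge, rad: 0 = closed stop, along the carrier's +y above the tubes; 1.57 = open stop, along the carrier's +x. Grows clockwise from above. Needs about 1 N at the knob and stays where left. Steel bar 20 mm wide, 6 mm thick, underside 97 mm above the bench, reaching 171 mm from the hinge.
- retainer_hinge (a point): Point on the hinge axis of the retaining arm, 97 mm above the bench: at (0, -88, 97) mm in the carrier's frame; its axes are parallel to the carrier's.
- retainer_knob (a point): Top centre of the black upright knob on the arm, 160 mm from the hinge: a cylinder 14 mm in diameter, 36 mm high, from 103 to 139 mm above the bench; turns with the arm.
- tube_long: The long capped tube, loose and fully home in a carrier hole at the start: 16 mm diameter, round foot, 134 mm overall, cap 19 mm diameter over its top 18 mm. Cap top 141 mm above the bench when home in carrier or rack. Origin at the centre of its foot, z up along the tube.
- tube_proud: Short capped tube: 16 mm diameter, round foot, 84 mm overall, cap 19 mm diameter and 18 mm high. Origin at the centre of its foot, z up along the tube. It stands 12 to 18 mm too high in a carrier hole, on a stiff cushion that yields downwards at about 6 N and stays where left; once its foot meets the hole's floor its cap top is 91 mm above the bench, like the other short tubes.
- rack: White open rack, a block 88 x 130 x 62 mm (x, y, z) fixed to the bench, yaw varies. Origin at the centre of its underside. Six holes, 20 mm wide, floor 7 mm above the underside (55 mm deep); three hold short tubes, three are empty, which ones varies.
- tube_home_a: Short capped tube: 16 mm diameter, round foot, 84 mm overall, cap 19 mm diameter and 18 mm high. Origin at the centre of its foot, z up along the tube. It is already home in a carrier hole, cap top 91 mm above the bench.
- tube_home_b: Short capped tube: 16 mm diameter, round foot, 84 mm overall, cap 19 mm diameter and 18 mm high. Origin at the centre of its foot, z up along the tube. It is already home in a carrier hole, cap top 91 mm above the bench.
- rack_tube_a: Short capped tube: 16 mm diameter, round foot, 84 mm overall, cap 19 mm diameter and 18 mm high. Origin at the centre of its foot, z up along the tube. It stands in a hole of the white rack, cap top 91 mm above the bench.
- rack_tube_b: Short capped tube: 16 mm diameter, round foot, 84 mm overall, cap 19 mm diameter and 18 mm high. Origin at the centre of its foot, z up along the tube. It stands in a hole of the white rack, cap top 91 mm above the bench.
- rack_tube_c: Short capped tube: 16 mm diameter, round foot, 84 mm overall, cap 19 mm diameter and 18 mm high. Origin at the centre of its foot, z up along the tube. It stands in a hole of the white rack, cap top 91 mm above the bench.
- rack_hole0 (a point): Centre of the mouth of a rack hole, 62 mm above the bench, at x = -21, y = -42 mm in the rack's frame.
- rack_hole1 (a point): Centre of the mouth of a rack hole, 62 mm above the bench, at x = -21, y = 0 mm in the rack's frame.
- rack_hole2 (a point): Centre of the mouth of a rack hole, 62 mm above the bench, at x = -21, y = 42 mm in the rack's frame.
- rack_hole3 (a point): Centre of the mouth of a rack hole, 62 mm above the bench, at x = 21, y = -42 mm in the rack's frame.
- rack_hole4 (a point): Centre of the mouth of a rack hole, 62 mm above the bench, at x = 21, y = 0 mm in the rack's frame.
- rack_hole5 (a point): Centre of the mouth of a rack hole, 62 mm above the bench, at x = 21, y = 42 mm in the rack's frame.
Things that resemble listed ones, but are neither listed nor needed, are in the scene too. Leave any purple or yellow look-alike of the tube_proud alone.

How it is judged (in metres and radians):
At the end, for the whole second after the job is handed in: Long tube at rest, upright (0.12 rad) in a rack hole, foot within 6 mm of its centre and 4 mm of its floor; the too-high short tube in the carrier, foot within 3 mm of the hole floor; arm within 0.08 rad of its closed stop; the other five tubes within 10 mm of where they stood ((horizontal distance between tube_long and rack_hole0 below 0.006 m or horizontal distance between tube_long and rack_hole1 below 0.006 m or horizontal distance between tube_long and rack_hole2 below 0.006 m or horizontal distance between tube_long and rack_hole3 below 0.006 m or horizontal distance between tube_long and rack_hole4 below 0.006 m or horizontal distance between tube_long and rack_hole5 below 0.006 m) and z of tube_long in the frame of rack below 0.011 m and angle between each of tube_long, tube_proud's own z axis and vertical below 0.12 rad and linear speed of tube_long below 0.02 m/s and z of tube_proud in the frame of carrier below 0.01 m and horizontal distance between tube_proud and carrier below 0.07 m and value of joint retainer below 0.08 rad and distance of each of tube_home_a, tube_home_b, rack_tube_a, rack_tube_b, rack_tube_c from where it was at the start of the episode below 0.01 m); the robot touches nothing.
It fails at once if another tube in the carrier or the rack was pulled up, tipped or carried off (over 20 mm from its place) (distance of any of tube_home_a, tube_home_b, rack_tube_a, rack_tube_b, rack_tube_c from where it was at the start of the episode above 0.02 m).
It fails at once if the tube that was standing too high was pulled out of the carrier (lifted more than 30 mm above home) (z of tube_proud in the frame of carrier above 0.037 m).
It also fails if it takes over 64 s, if anything falls off the work surface, if the arm or the gripper's body presses on something with over 40 N, if the wrist force passes 120 N, or if a joint passes its speed limit or range.

## Working session

There is one attempt and no reset: what is moved stays moved. The work goes in short steps, Python scripts to look and compute and a tool call to move; the robot and the scene stay as the last step left them, time stands still between calls to the robot, and variables do not carry over. Pictures are saved under pics/ and viewed, at most 10 in all, crops included, and the job is handed in when it is done.

Besides the shell and the picture viewer there is one more tool, called after "Call:" as a command line: name --argument value ..., lists and objects as JSON in quotes. step_arm: Moves the arm, as the interface text tells. Its arguments: {"type":"object","properties":{"moves":{"type":"array"},"squeeze":{"type":"number"}},"required":["moves"]}

```bash
mkdir -p pics; python3 - <<'E'
from rig import telemetry, imaging, r
import cv2,numpy as np
s=telemetry.sense();print(s['clock'],s['eef_pos'],s['tcp_rot'],s['contact_force'])
ims=[]
for c in ['scene','side']:
    im=imaging.grab_frame(c);cv2.imwrite(f'pics/{c}0.png',im[:,:,::-1])
    k=imaging.calibration(c);print(c,{a:np.round(b,3).tolist() for a,b in k.items()})
    for n in ['carrier','rack','retainer','tube_long','tube_proud']:
        print(n,[(np.round(d['extent']).tolist(),round(d['conf'],2)) for d in imaging.recognise(c,n)])
    for n in ['carrier','rack','retainer_hinge','retainer_knob','tube_long','tube_proud']+['rack_hole%d'%i for i in [0,]]:
        print(n,[(np.round(d['xy'],1).tolist(),round(d['conf'],2)) for d in imaging.mark_of(c,n)])
print(telemetry.sense()['clock'])
E
```

```text
0.0 [ 150.16268817 -606.17754002  210.45371969] [-3.14019867e+00 -2.33300827e-05  2.42814106e-01] [ 0.075801    0.21482146 -0.3392539 ]
scene {'fx': 435.586, 'fy': 435.586, 'cx': 282.832, 'cy': 204.85, 'cam_to_world': [[-0.373, -0.635, 0.676, 1118.301], [0.928, -0.261, 0.267, 260.636], [0.008, 0.727, 0.687, 733.156], [0.0, 0.0, 0.0, 1.0]]}
carrier [([289.0, 200.0, 105.0, 68.0], 0.86)]
rack [([130.0, 191.0, 72.0, 64.0], 0.77)]
retainer [([302.0, 199.0, 9.0, 70.0], 0.79), ([373.0, 218.0, 9.0, 22.0], 0.33)]
tube_long [([350.0, 201.0, 15.0, 33.0], 0.83)]
tube_proud [([381.0, 205.0, 14.0, 24.0], 0.62), ([367.0, 214.0, 14.0, 24.0], 0.57), ([361.0, 195.0, 14.0, 28.0], 0.55), ([412.0, 240.0, 11.0, 30.0], 0.49)]
carrier [([342.8, 242.5], 0.86)]
rack [([168.2, 229.0], 0.97)]
retainer_hinge [([303.1, 207.0], 0.61)]
retainer_knob [([308.1, 247.5], 0.68)]
tube_long []
tube_proud [([379.6, 232.8], 0.73), ([371.1, 245.8], 0.63), ([415.6, 270.8], 0.55), ([362.5, 222.2], 0.51)]
rack_hole0 [([172.9, 205.1], 0.94), ([159.1, 193.9], 0.92), ([160.6, 215.8], 0.78), ([183.7, 215.1], 0.75), ([169.2, 222.0],
[... 479 characters left out ...]
 ([172.0, 202.0, 104.0, 139.0], 0.2)]
tube_long [([223.0, 246.0, 13.0, 40.0], 0.69), ([172.0, 202.0, 106.0, 143.0], 0.56)]
tube_proud [([253.0, 313.0, 8.0, 31.0], 0.84), ([212.0, 280.0, 13.0, 18.0], 0.64), ([266.0, 291.0, 15.0, 36.0], 0.59), ([178.0, 326.0, 19.0, 37.0], 0.57)]
carrier [([238.8, 293.0], 0.77)]
rack [([288.7, 150.4], 0.73), ([277.1, 166.4], 0.57)]
retainer_hinge [([262.4, 226.7], 0.62)]
retainer_knob [([174.6, 205.8], 0.71)]
tube_long []
tube_proud [([256.9, 341.2], 0.86), ([272.2, 324.2], 0.68), ([188.2, 358.8], 0.56)]
rack_hole0 [([285.9, 150.4], 0.96), ([260.7, 148.4], 0.96), ([275.9, 160.0], 0.89), ([298.9, 142.4], 0.76), ([283.4, 139.4], 0.74), ([261.6, 226.9], 0.74)]
1.3
```

View pics/scene0.png

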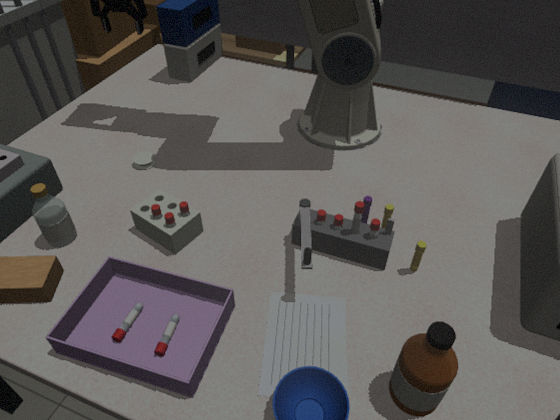

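View pics/side0.png

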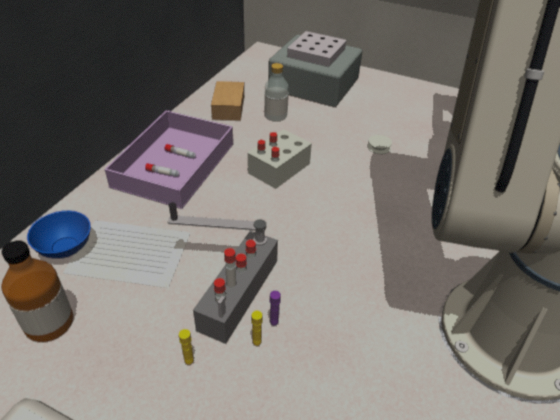

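Scene view: the carrier is at (343,235) and its tubes, going away from the hinge, are short (321,214), short (339,219), long (358,206) and proud (375,225). The purple (367,200) and yellow (389,215), (419,245) look-alikes stand on the bench. The rack is at (167,222) with three red caps. Next I'll measure the poses from the red caps, the knob and the holes.

```bash
cat > h.py <<'E'
import numpy as np,cv2
from rig import telemetry, imaging, r
def ray(c,uv,k=None):
    k=k or imaging.calibration(c);T=k['cam_to_world']
    x=(uv[0]-k['cx'])/k['fx'];y=(uv[1]-k['cy'])/k['fy']
    if c=='wrist':
        t=np.hypot(x,y);s=np.sin(t)/max(t,1e-9);d=np.array([x*s,-y*s,-np.cos(t)])
    else: d=np.array([x,-y,-1])
    return T[:3,3],T[:3,:3]@d
def onz(c,uv,z,k=None):
    o,d=ray(c,uv,k);return (o+d*(z-o[2])/d[2])[:2]
def proj(c,P,k=None):
    k=k or imaging.calibration(c);T=k['cam_to_world']
    p=(np.atleast_2d(P)-T[:3,3])@T[:3,:3];x,y,z=p[:,0],-p[:,1],-p[:,2]
    if c=='wrist':
        rr=np.hypot(x,y);t=np.arctan2(rr,z);f=t/np.maximum(rr,1e-9);u,v=x*f,y*f
    else: u,v=x/z,y/z
    return np.stack([u*k['fx']+k['cx'],v*k['fy']+k['cy']],1)
def red(im,amin=15):
    h=cv2.cvtColor(im,cv2.COLOR_RGB2HSV)
    m=(((h[...,0]<8)|(h[...,0]>172))&(h[...,1]>130)&(h[...,2]>60)).astype(np.uint8)
    n,l,s,c=cv2.connectedComponentsWithStats(m)
    return [(c[i].round(1),s[i].tolist()) for i in range(1,n) if s[i][4]>=amin]
def fr(p,X):
    c,s=np.cos(p[2]),np.sin(p[2]);X=np.atleast_2d(np.array(X,float));o=X.copy()
    o[:,0]=p[0]+c*X[:,0]-s*X[:,1];o[:,1]=p[1]+s*X[:,0]+c*X[:,1];return o
E
python3 - <<'E'
from h import *
for c in ['scene','side']:
    im=cv2.imread(f'pics/{c}0.png')[:,:,::-1].copy()
    for p,s in red(im,10):print(c,p,s, [onz(c,p,z).round(0).tolist() for z in (82,97,132)])
for uv in [(172.9,205.1),(159.1,193.9),(160.6,215.8),(183.7,215.1),(169.2,222),(142.6,205)]: print('hole s',uv,onz('scene',uv,62).round(0))
for uv in [(285.9,150.4),(260.7,148.4),(275.9,160),(298.9,142.4),(283.4,139.4)]: print('hole d',uv,onz('side',uv,62).round(0))
print('hinge',onz('scene',(303.1,207),97),onz('side',(262.4,226.7),97))
print('knob',onz('scene',(308.1,247.5),139),onz('side',(174.6,205.8),139))
E
```

```text
scene [183.2 204.3] [180, 202, 8, 6, 36] [[558.0, -193.0], [571.0, -183.0], [601.0, -158.0]]
scene [359.7 204.3] [356, 202, 9, 6, 41] [[411.0, 162.0], [427.0, 165.0], [465.0, 170.0]]
scene [155. 207.] [152, 205, 7, 5, 33] [[588.0, -245.0], [600.0, -233.0], [629.0, -206.0]]
scene [321.2 212.5] [318, 210, 8, 6, 38] [[468.0, 92.0], [483.0, 96.0], [518.0, 105.0]]
scene [168.5 215.3] [165, 213, 8, 6, 37] [[599.0, -204.0], [611.0, -193.0], [639.0, -168.0]]
scene [338.6 217.2] [335, 215, 8, 6, 39] [[467.0, 131.0], [482.0, 134.0], [517.0, 141.0]]
scene [375.4 221.7] [372, 219, 8, 6, 42] [[451.0, 206.0], [466.0, 208.0], [502.0, 211.0]]
scene [118.7 333.8] [112, 329, 13, 11, 91] [[868.0, -127.0], [874.0, -118.0], [887.0, -97.0]]
scene [161.  347.3] [155, 342, 13, 12, 97] [[862.0, -49.0], [868.0, -42.0], [882.0, -25.0]]
side [272.8 136.8] [270, 133, 7, 9, 50] [[594.0, -242.0], [584.0, -222.0], [562.0, -175.0]]
side [261.1 144.4] [258, 140, 7, 10, 54] [[604.0, -202.0], [594.0, -182.0], [571.0, -138.0]]
side [167.6 146.9] [165, 144, 7, 7, 37] [[786.0, -94.0], [772.0, -77.0], [740.0, -38.0]]
side 
[... 261 characters left out ...]
0]]
side [234.7 257.3] [224, 248, 22, 19, 253] [[486.0, 130.0], [478.0, 142.0], [462.0, 169.0]]
side [219.1 285.1] [214, 278, 11, 15, 133] [[478.0, 197.0], [471.0, 208.0], [454.0, 232.0]]
hole s (172.9, 205.1) [ 551. -227.]
hole s (159.1, 193.9) [ 531. -277.]
hole s (160.6, 215.8) [ 591. -233.]
hole s (183.7, 215.1) [ 570. -188.]
hole s (169.2, 222) [ 600. -206.]
hole s (142.6, 205) [ 577. -290.]
hole d (285.9, 150.4) [ 555. -233.]
hole d (260.7, 148.4) [ 610. -212.]
hole d (275.9, 160) [ 559. -188.]
hole d (298.9, 142.4) [ 541. -276.]
hole d (283.4, 139.4) [ 579. -271.]
hinge [481.33054268  55.66510593] [470.53323225  51.68972713]
knob [619.36948332 113.69472081] [616.39677176 115.10405142]
```

Call:
step_arm --moves '[[[0, 0, -0.85], [1.0, -0.54, -0.2], 0.0], [[0, 0, -0.85], [1.0, -0.54, -0.2], 0.0], [[0, 0, -0.85], [1.0, -0.54, -0.2], 0.0], [[0, 0, -0.85], [1.0, -0.54, -0.2], 0.0], [[0, 0, -0.85], [1.0, -0.54, -0.2], 0.0]]'

```text
clock: 1.8
eef_pos: [320.5, -451.7, 252.0]
tcp_rot: [3.141, -0.0, 0.917]
contact_force: [-0.6, 0.2, -0.1]
opening: 0.497
grasp_force: 0.0
```

Call:
step_arm --moves '[[[0, 0, -0.84], [1.0, 0.3, -0.25], 0.0], [[0, 0, -0.84], [1.0, 0.3, -0.25], 0.0], [[0, 0, -0.84], [1.0, 0.3, -0.25], 0.0], [[0, 0, -0.84], [1.0, 0.3, -0.25], 0.0], [[0, 0, -0.84], [1.0, 0.3, -0.25], 0.0]]'

```text
clock: 2.3
eef_pos: [492.3, -330.1, 302.6]
tcp_rot: [3.139, 0.0, 1.579]
contact_force: [-0.3, -0.5, -0.5]
opening: 0.494
grasp_force: 0.0
```

Call:
step_arm --moves '[[[0, 0, 0], [0.4, 0.3, 0], 0.0], [[0, 0, 0], [0.4, 0.3, 0], 0.0], [[0, 0, 0], [0.4, 0.3, 0], 0.0], [[0, 0, 0], [0.4, 0.3, 0], 0.0]]'

```text
clock: 2.7
eef_pos: [549.1, -251.7, 301.1]
tcp_rot: [-3.141, 0.0, 1.573]
contact_force: [0.4, 0.2, -0.1]
opening: 0.498
grasp_force: 0.0
```

```bash
python3 - <<'E'
from h import *
s=telemetry.sense();print(s['clock'],s['eef_pos'],s['tcp_rot'])
k=imaging.calibration('wrist');print({a:np.round(b,3).tolist() for a,b in k.items()})
im=imaging.grab_frame('wrist');cv2.imwrite('pics/w1.png',im[:,:,::-1]);np.save('k1.npy',k,allow_pickle=True)
for p,s in red(im,30):print(p,s,onz('wrist',p,91,k).round(0),onz('wrist',p,141,k).round(0))
print([(np.round(d['xy'],1).tolist(),round(d['conf'],2),onz('wrist',d['xy'],62,k).round(1).tolist()) for d in imaging.mark_of('wrist','rack_hole0')])
print([(np.round(d['xy'],1).tolist(),round(d['conf'],2),onz('wrist',d['xy'],0,k).round(1).tolist()) for d in imaging.mark_of('wrist','rack')])
E
```

```text
2.7 [ 549.05611296 -251.65630247  301.0536688 ] [-3.14123781e+00  1.48368290e-04  1.57266201e+00]
{'fx': 325.192, 'fy': 325.192, 'cx': 278.445, 'cy': 209.164, 'cam_to_world': [[1.0, -0.002, -0.001, 550.27], [0.002, 0.953, 0.302, -174.114], [0.0, -0.302, 0.953, 463.607], [0.0, 0.0, 0.0, 1.0]]}
[470.6  61.7] [466, 57, 10, 11, 92] [793. -96.] [ 761. -107.]
[472.2 117.2] [468, 112, 10, 11, 92] [ 798. -168.] [ 765. -169.]
[290.2 123. ] [283, 116, 15, 15, 184] [ 564. -190.] [ 562. -187.]
[325.4 132.8] [318, 125, 15, 16, 179] [ 604. -200.] [ 597. -197.]
[315.6 167.1] [308, 160, 16, 15, 178] [ 594. -241.] [ 588. -232.]
[([281.5, 154.4], 0.92, [554.4, -229.9]), ([291.6, 124.5], 0.91, [566.6, -192.6]), ([276.4, 187.0], 0.79, [548.1, -271.7]), ([305.0, 193.3], 0.77, [584.6, -279.9]), ([319.9, 132.2], 0.65, [601.6, -201.6]), ([313.0, 166.4], 0.59, [594.0, -244.9])]
[([293.2, 154.3], 0.65, [571.8, -238.3])]
```

View pics/w1.png

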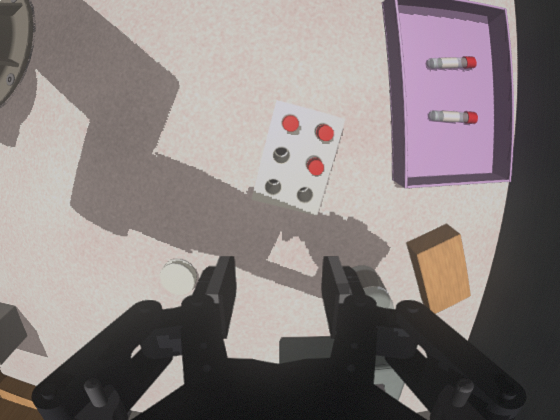

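Wrist view: the rack's empty holes are at (281,155), (274,187) and (304,194); its red caps are at (290,123), (325,133) and (316,167). Next stop is above the carrier.

Call:
step_arm --moves '[[[0, 0, 0], [1.0, -0.2, 0], 0.0], [[0, 0, 0], [1.0, -0.2, 0], 0.0], [[0, 0, 0], [1.0, -0.2, 0], 0.0], [[0, 0, 0], [1.0, -0.2, 0], 0.0]]'

```text
clock: 3.25
eef_pos: [508.5, -56.3, 301.3]
tcp_rot: [3.141, 0.0, 1.567]
contact_force: [1.2, 0.7, 0.2]
opening: 0.503
grasp_force: 0.0
```

Call:
step_arm --moves '[[[0, 0, 0], [0.9, -0.2, 0], 0.0], [[0, 0, 0], [0.9, -0.2, 0], 0.0], [[0, 0, 0], [0.9, -0.2, 0], 0.0], [[0, 0, 0], [0.9, -0.2, 0], 0.0], [[0, 0, 0], [0.9, -0.2, 0], 0.0]]'

```text
clock: 3.75
eef_pos: [468.8, 125.8, 301.4]
tcp_rot: [3.141, -0.001, 1.572]
contact_force: [-0.0, -0.2, -0.6]
opening: 0.502
grasp_force: 0.0
```

```bash
python3 - <<'E'
from h import *
from scipy.optimize import least_squares
k1=np.load('k1.npy',allow_pickle=True).item()
# rack fit: empties seen at mouth, caps ~ top
H={0:(-21,-42),1:(-21,0),2:(-21,42),3:(21,-42),4:(21,0),5:(21,42)}
obs=[(2,88,(290.2,123)),(5,88,(325.4,132.8)),(4,88,(315.6,167.1)),(1,62,(281.5,154.4)),(0,62,(276.4,187)),(3,62,(305,193.3))]
f=lambda p:np.concatenate([onz('wrist',uv,z,k1)-fr(p,H[i])[0] for i,z,uv in obs])
s=least_squares(f,[571,-238,-.25],loss='soft_l1');print('rack',s.x.round(3),f(s.x).round(1))
for i in(0,1,3):print(i,fr(s.x,H[i]).round(1))
t=telemetry.sense();print(t['clock'],t['eef_pos'],t['tcp_rot'])
k=imaging.calibration('wrist')
im=imaging.grab_frame('wrist');cv2.imwrite('pics/w2.png',im[:,:,::-1]);np.save('k2.npy',k,allow_pickle=True)
for p,q in red(im,30):print(p,q,[onz('wrist',p,z,k).round(1).tolist() for z in (88,103,138)])
for n,z in(('retainer_hinge',97),('retainer_knob',139),('carrier',0)):
    print(n,[(np.round(d['xy'],1).tolist(),round(d['conf'],2),onz('wrist',d['xy'],z,k).round(1).tolist()) for d in imaging.mark_of('wrist',n)])
E
```

```text
rack [ 5.74546e+02 -2.35518e+02 -2.38000e-01] [-0.1  0.1 -0.1 -0.7 -0.7 -0.6  0.2  0.6  3.8 -0.3 -0.4  1.4]
0 [[ 544.2 -271.4]]
1 [[ 554.1 -230.6]]
3 [[ 585.1 -281.3]]
3.75 [468.77192766 125.76457348 301.44464213] [ 3.14134477e+00 -1.20262117e-03  1.57191243e+00]
[280.2 105.9] [272, 98, 17, 17, 212] [[472.3, 207.7], [472.3, 207.5], [472.0, 207.1]]
[281.3 142.9] [273, 133, 18, 20, 270] [[473.7, 164.8], [473.5, 166.3], [473.2, 169.9]]
[281.5 170.8] [274, 163, 16, 16, 198] [[474.0, 131.8], [473.9, 134.7], [473.5, 141.3]]
[282. 202.] [275, 195, 15, 15, 180] [[474.8, 93.6], [474.6, 98.0], [474.1, 108.2]]
[478.8 282.5] [475, 278, 9, 10, 63] [[782.0, -34.6], [769.5, -25.2], [740.5, -3.0]]
[469.6 319.9] [466, 316, 8, 9, 54] [[786.9, -107.2], [774.2, -94.8], [744.7, -65.9]]
retainer_hinge [([282.8, 235.9], 0.8, [475.8, 53.3])]
retainer_knob [([419.3, 199.5], 0.61, [626.6, 112.0])]
carrier [([281.0, 148.3], 0.79, [474.2, 148.0])]
```

View pics/w2.png

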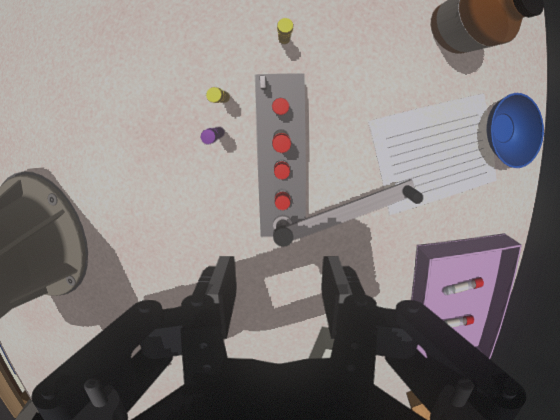

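Carrier caps run from the hinge end upward: (282,202) short, (282,171) short, (281,143) long, (280,106) proud. The candidates for "long" are (281,143) and (280,106). The third stands taller in the side view, at (230,257). I'll confirm with one crop.

```bash
python3 - <<'E'
import cv2
a=cv2.imread('pics/side0.png')[195:375,150:310];b=cv2.imread('pics/scene0.png')[180:280,290:440]
b=cv2.resize(b,(400,267),interpolation=3);a=cv2.resize(a,(400,450),interpolation=3)
b=cv2.copyMakeBorder(b,0,183,0,0,0);cv2.imwrite('pics/crop1.png',cv2.hconcat([a,b]))
E
```

```text
(no output)
```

View pics/crop1.png

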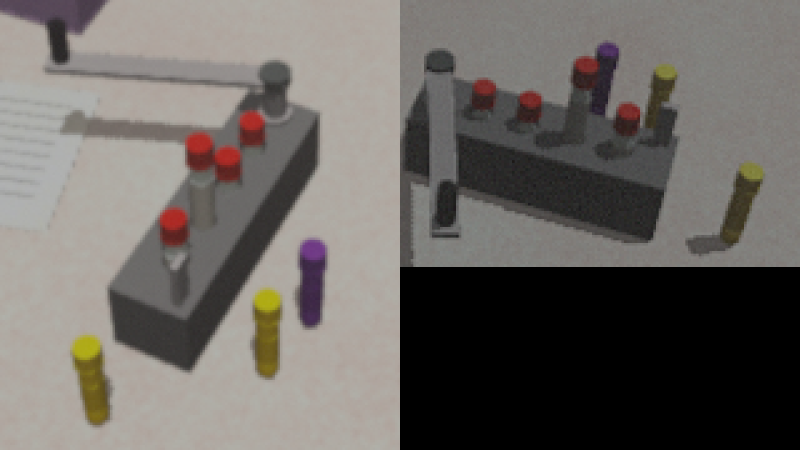

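The crop confirms it. The long tube is the third from the hinge (side crop (200,155)). The fourth (175,228), next to the catch, is the proud one.

Call:
step_arm --moves '[[[0, 0, 0], [0.22, 0.022, 0.2], 0.0], [[0, 0, 0], [0.22, 0.022, 0.4], 0.0], [[0, 0, 0], [0.22, 0.022, 0.6], 0.0], [[0, 0, 0], [0.22, 0.022, 0.75], 0.0], [[0, 0, 0], [0.22, 0.022, 0.85], 0.0], [[0, 0, 0], [0.22, 0.022, 0.94], 0.0], [[0, 0, 0], [0.22, 0.022, 0.94], 0.0]]'

```text
clock: 4.65
eef_pos: [472.9, 165.5, 111.1]
tcp_rot: [-3.138, 0.002, 1.568]
contact_force: [0.6, -0.4, 0.3]
opening: 0.503
grasp_force: 0.0
```

Call:
step_arm --moves '[[[0, 0, 0], [0, 0, 0], -1], [[0, 0, 0], [0, 0, 0], -1], [[0, 0, 0], [0, 0, 0], -1], [[0, 0, 0], [0, 0, 0], -1], [[0, 0, 0], [0, 0, 0], -1], [[0, 0, 0], [0, 0, 0], -1]]' --squeeze 40

```text
clock: 5.25
eef_pos: [474.7, 167.8, 113.9]
tcp_rot: [3.14, -0.001, 1.57]
contact_force: [0.1, -0.3, 6.0]
opening: 0.187
grasp_force: 39.6
```

Call:
step_arm --moves '[[[0, 0, 0], [0, 0, -0.1], -1], [[0, 0, 0], [0, 0, -0.25], -1], [[0, 0, 0], [0, 0, -0.4], -1], [[0, 0, 0], [0, 0, -0.55], -1], [[0, 0, 0], [0, 0, -0.7], -1], [[0, 0, 0], [0, 0, -0.7], -1]]'

```text
clock: 5.85
eef_pos: [476.0, 168.3, 257.1]
tcp_rot: [3.136, -0.002, 1.57]
contact_force: [0.2, -0.2, -0.5]
opening: 0.187
grasp_force: 39.1
```

```bash
python3 - <<'E'
from h import *
for _ in range(3):
    t=telemetry.sense();print(t['clock'],t['eef_pos'].round(1),t['contact_force'].round(1),t['opening'],t['grasp_force'])
    k=imaging.calibration('wrist')
    im=imaging.grab_frame('wrist')
cv2.imwrite('pics/w3.png',im[:,:,::-1])
for p,q in red(im,30):print(p,q,onz('wrist',p,88,k).round(1))
E
```

```text
5.85 [476.  168.3 257.1] [ 0.2 -0.2 -0.5] 0.18702055211974566 39.135446548461914
5.9 [474.9 167.9 254.9] [-0.5 -0.2 -0.6] 0.19149381391825576 39.13517475128174
5.95 [474.  167.6 253.4] [ 0.6  0.2 -0.3] 0.18943365373839977 39.13389265537262
[274.9 147.6] [266, 138, 19, 20, 303] [472.2 206.6]
[278.4 266.3] [261, 241, 36, 48, 1246] [475.6  73.5]
[483.2 315.1] [479, 311, 9, 10, 65] [775.4 -21.6]
[472.6 350.3] [469, 347, 8, 8, 51] [780.7 -91.5]
```

View pics/w3.png

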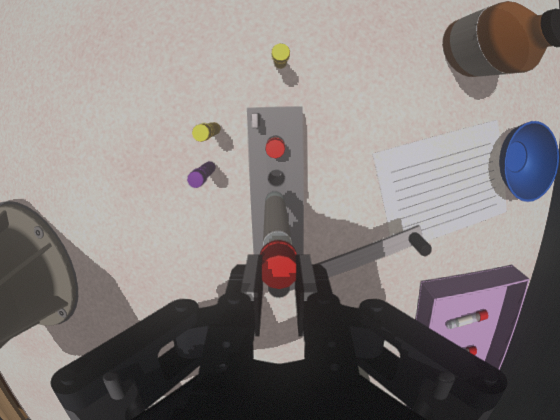

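```bash
python3 - <<'E'
from h import *
k=imaging.calibration('wrist');t=telemetry.sense();e=t['eef_pos']
print(t['clock'],e.round(2),t['tcp_rot'].round(3))
im=cv2.imread('pics/w3.png');g=cv2.cvtColor(im,6)
print('hole',onz('wrist',(276.3,178),62,k).round(1))
for y in (166,168,170):
    print(y,'foot',proj('wrist',[e[0],y,e[2]-106],k).round(1),'foot+8',proj('wrist',[e[0],y,e[2]-98],k).round(1),'captop',proj('wrist',[e[0],y,e[2]+28],k).round(1),'edges',proj('wrist',[[e[0],y+9.5,e[2]+28],[e[0],y-9.5,e[2]+28],[e[0],y+9.5,e[2]+10]],k)[:,1].round(1))
c=cv2.resize(im[120:300,200:360],(800,900),interpolation=3)[:900];cv2.imwrite('pics/crop2.png',cv2.resize(c,(533,600)))
E
```

```text
6.0 [473.42 167.39 252.48] [-3.141  0.     1.57 ]
hole [472.5 169.4]
166 foot [[276.7 202.4]] foot+8 [[276.7 205.1]] captop [[275.4 281.9]] edges [264.3 298.5 248.3]
168 foot [[276.7 200.1]] foot+8 [[276.7 202.8]] captop [[275.3 278.3]] edges [260.5 295.1 244.7]
170 foot [[276.7 197.9]] foot+8 [[276.7 200.5]] captop [[275.3 274.6]] edges [256.6 291.6 241.2]
```

View pics/crop2.png

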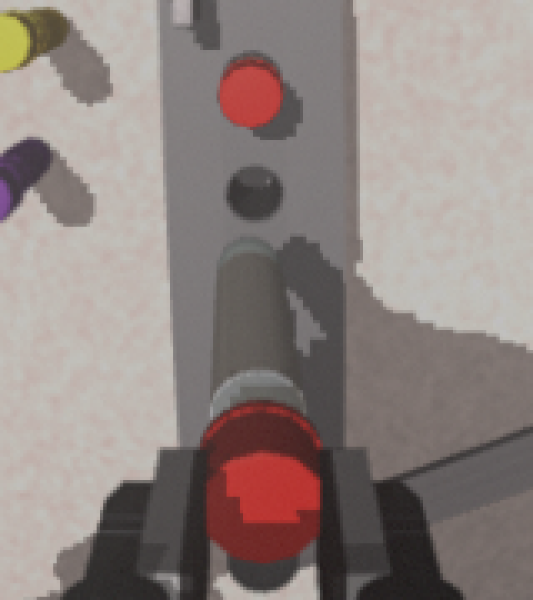

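The tube is held. The foot hangs at about (275,200) and the vacated hole is at (276,178). Next I carry it to rack hole 1.

Call:
step_arm --moves '[[[0, 0, 0], [-0.2, 0.04, 0], -1], [[0, 0, 0], [-0.4, 0.08, 0], -1], [[0, 0, 0], [-0.6, 0.12, 0], -1], [[0, 0, 0], [-0.8, 0.16, 0], -1], [[0, 0, 0], [-1.0, 0.2, 0], -1]]'

```text
clock: 6.5
eef_pos: [513.0, -34.0, 251.5]
tcp_rot: [-3.139, -0.0, 1.57]
contact_force: [-0.1, -0.4, -0.5]
opening: 0.187
grasp_force: 39.1
```

Call:
step_arm --moves '[[[0, 0, 0], [-0.25, 0.05, 0], -1], [[0, 0, 0], [-0.5, 0.1, 0], -1], [[0, 0, 0], [-0.75, 0.16, 0], -1], [[0, 0, 0], [-0.9, 0.19, 0], -1], [[0, 0, 0], [-1.0, 0.21, 0.15], -1], [[0, 0, 0], [-1.0, 0.21, 0.3], -1], [[0, 0, 0], [-1.0, 0.21, 0.3], -1]]'

```text
clock: 7.2
eef_pos: [552.1, -231.8, 187.4]
tcp_rot: [-3.132, -0.004, 1.569]
contact_force: [-0.9, 0.7, -0.3]
opening: 0.187
grasp_force: 39.1
```

```bash
python3 - <<'E'
from h import *
for _ in range(4): im=imaging.grab_frame('wrist')
t=telemetry.sense();e=t['eef_pos'];print(t['clock'],e.round(2),t['tcp_rot'].round(3),t['contact_force'].round(1),t['grasp_force'])
k=imaging.calibration('wrist');cv2.imwrite('pics/w4.png',im[:,:,::-1]);np.save('k4.npy',k,allow_pickle=True)
for p,q in red(im,30):print(p,q,onz('wrist',p,88,k).round(1))
print([(np.round(d['xy'],1).tolist(),round(d['conf'],2),onz('wrist',d['xy'],62,k).round(1).tolist()) for d in imaging.mark_of('wrist','rack_hole0')])
p=proj('wrist',[554.1,-230.6,62],k)[0];print('hole1 pred',p,'foot pred',proj('wrist',[e[0]-1.4,e[1]+2.3,e[2]-98],k))
x,y=int(p[0]),int(p[1]);c=im[y-70:y+80,x-70:x+80,::-1];print(x-70,y-70);cv2.imwrite('pics/crop3.png',cv2.resize(c,(600,600),interpolation=3))
E
```

```text
7.4 [ 556.35 -232.28  194.28] [3.141 0.    1.571] [0.  0.6 0.6] 39.14027452468872
[511.  68.] [505, 62, 12, 13, 126] [784.2 -95.9]
[511.2 136.8] [506, 130, 12, 14, 129] [ 788.8 -164.7]
[286.7 152. ] [276, 142, 22, 21, 369] [ 564.8 -190.1]
[334.8 165.1] [325, 155, 21, 21, 341] [ 605.6 -200.8]
[320.8 211.1] [311, 202, 20, 20, 315] [ 595.  -241.6]
[278.2 264.7] [261, 241, 36, 47, 1339] [ 557.8 -293.8]
[([287.4, 149.4], 0.87, [566.2, -191.1]), ([276.0, 192.7], 0.8, [555.7, -231.9]), ([268.2, 229.9], 0.66, [548.1, -269.2]), ([303.6, 241.9], 0.63, [582.9, -282.0]), ([323.2, 203.2], 0.61, [600.6, -242.2]), ([328.2, 160.1], 0.61, [603.9, -200.7]), ([325.4, 153.0], 0.34, [601.1, -194.1])]
hole1 pred [274.2477812  191.35386794] foot pred [[274.83443217 200.8881263 ]]
204 121
```

View pics/crop3.png

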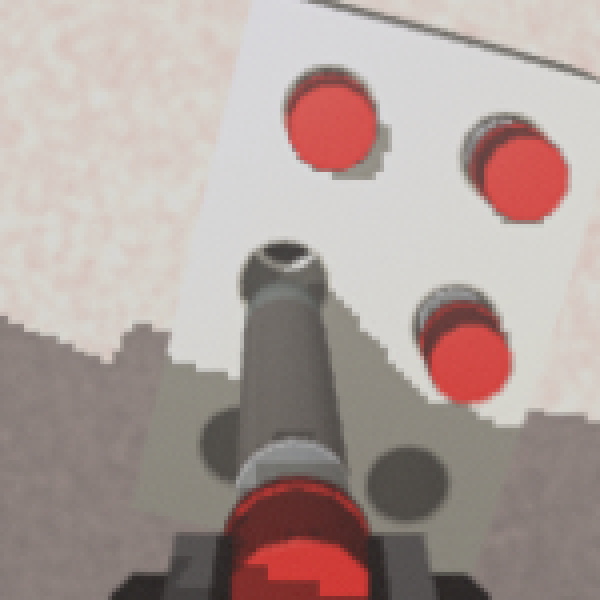

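Crop: hole 1's ring is centred at about (275,192) and the foot hangs right over it, within about 1 mm. Lowering gently now.

Call:
step_arm --moves '[[[0, 0, 0], [-0.004, -0.003, 0.06], -1], [[0, 0, 0], [-0.004, -0.003, 0.11], -1], [[0, 0, 0], [-0.004, -0.003, 0.15], -1], [[0, 0, 0], [-0.004, -0.003, 0.19], -1], [[0, 0, 0], [-0.004, -0.003, 0.22], -1], [[0, 0, 0], [-0.004, -0.003, 0.22], -1]]'

```text
clock: 8.05
eef_pos: [554.5, -233.1, 148.0]
tcp_rot: [-3.14, -0.001, 1.57]
contact_force: [0.2, -0.5, -0.3]
opening: 0.187
grasp_force: 39.1
```

Call:
step_arm --moves '[[[0, 0, 0], [0, 0, 0.04], -1], [[0, 0, 0], [0, 0, 0.08], -1], [[0, 0, 0], [0, 0, 0.12], -1], [[0, 0, 0], [0, 0, 0.14], -1], [[0, 0, 0], [0, 0, 0.14], -1]]'

```text
clock: 8.55
eef_pos: [554.6, -233.1, 120.3]
tcp_rot: [-3.14, -0.001, 1.57]
contact_force: [0.4, 0.4, -0.1]
opening: 0.188
grasp_force: 39.1
```

Call:
step_arm --moves '[[[0, 0, 0], [0, 0, 0.015], -1], [[0, 0, 0], [0, 0, 0.025], -1], [[0, 0, 0], [0, 0, 0.03], -1], [[0, 0, 0], [0, 0, 0.03], -1]]'

```text
clock: 8.95
eef_pos: [555.1, -233.3, 115.1]
tcp_rot: [-3.142, -0.0, 1.57]
contact_force: [-0.0, 1.0, -0.0]
opening: 0.191
grasp_force: 39.1
```

Call:
step_arm --moves '[[[0, 0, 0], [0, 0, 0.006], -1], [[0, 0, 0], [0, 0, 0.011], -1], [[0, 0, 0], [0, 0, 0.015], -1], [[0, 0, 0], [0, 0, 0.015], -1]]'

```text
clock: 9.35
eef_pos: [556.6, -234.0, 113.8]
tcp_rot: [3.139, 0.001, 1.57]
contact_force: [-0.4, -0.1, 9.9]
opening: 0.187
grasp_force: 40.2
```

Call:
step_arm --moves '[[[0, 0, 0], [0, 0, 0], 0], [[0, 0, 0], [0, 0, 0], 0], [[0, 0, 0], [0, 0, 0], 0], [[0, 0, 0], [0, 0, 0], 0], [[0, 0, 0], [0, 0, -0.1], 0], [[0, 0, 0], [0, 0, -0.25], 0], [[0, 0, 0], [0, 0, -0.5], 0], [[0, 0, 0], [0, 0, -0.75], 0]]'

```text
clock: 10.15
eef_pos: [554.4, -233.1, 263.0]
tcp_rot: [-3.14, -0.001, 1.57]
contact_force: [0.8, -0.2, 0.3]
opening: 0.5
grasp_force: 0.0
```

```bash
python3 - <<'E'
from h import *
for _ in range(4): im=imaging.grab_frame('wrist')
t=telemetry.sense();e=t['eef_pos'];print(t['clock'],e.round(2),t['tcp_rot'].round(3),t['contact_force'].round(1),t['opening'])
k=imaging.calibration('wrist');cv2.imwrite('pics/w5.png',im[:,:,::-1])
for p,q in red(im,30):print(p,q,onz('wrist',p,88,k).round(1),onz('wrist',p,138,k).round(1))
im=imaging.grab_frame('side')
for p,q in red(im,10):print('side',p,q)
print(proj('side',[554.5,-231,132]),proj('side',[554.5,-231,136]))
E
```

```text
10.35 [ 555.71 -233.57  263.4 ] [3.139e+00 1.000e-03 1.570e+00] [-0.8 -0.5 -0.2] 0.49870327669720377
[477.3  69.1] [472, 64, 11, 12, 102] [788.2 -93.3] [ 754.  -102.6]
[478.1 128.7] [473, 123, 11, 12, 105] [ 792.8 -164.2] [ 757.9 -163. ]
[282.4 140.6] [274, 133, 17, 17, 228] [ 561.9 -188.7] [ 561.1 -183.8]
[321.  150.9] [313, 143, 17, 17, 223] [ 602.4 -199.2] [ 595.6 -192.8]
[278.1 189.9] [269, 181, 19, 19, 291] [ 557.4 -241.5] [ 557.2 -228.9]
[310.3 188. ] [302, 181, 17, 15, 199] [ 591.9 -239.4] [ 586.7 -227.1]
side [285.6 124.3] [282, 120, 8, 10, 68]
side [272.8 136.3] [270, 132, 7, 10, 61]
side [261.1 144.1] [258, 139, 7, 11, 57]
side [167.7 146.9] [165, 144, 7, 7, 36]
side [274.8 151.5] [272, 147, 7, 10, 61]
side [148.6 166.6] [146, 164, 7, 7, 39]
side [250.3 246. ] [246, 240, 10, 13, 106]
side [240.7 260. ] [236, 254, 10, 13, 116]
side [219.1 285.1] [214, 278, 11, 15, 136]
[[286.86013469 125.12646999]] [[286.92721871 123.59543482]]
```

The long tube is home and upright: its side cap centroid (286,124) matches the predicted home position, and the other caps have not moved. Next I press the proud tube.

Call:
step_arm --moves '[[[0, 0, 0], [0.25, -0.05, 0], -1], [[0, 0, 0], [0.5, -0.1, 0], -1], [[0, 0, 0], [0.75, -0.15, 0], -1], [[0, 0, 0], [1.0, -0.2, 0], -1]]'

```text
clock: 10.8
eef_pos: [514.2, -35.6, 260.0]
tcp_rot: [-3.138, -0.0, 1.569]
contact_force: [0.1, 0.2, -0.4]
opening: 0.003
grasp_force: 0.0
```

Call:
step_arm --moves '[[[0, 0, 0], [0.25, -0.05, 0], -1], [[0, 0, 0], [0.5, -0.1, 0], -1], [[0, 0, 0], [0.75, -0.15, 0], -1], [[0, 0, 0], [1.0, -0.2, 0], -1]]'

```text
clock: 11.2
eef_pos: [475.1, 160.4, 260.3]
tcp_rot: [-3.139, 0.001, 1.57]
contact_force: [0.9, -0.4, 0.4]
opening: -0.002
grasp_force: 0.0
```

Call:
step_arm --moves '[[[0, 0, 0], [0.2, -0.015, 0.1], -1], [[0, 0, 0], [0.2, -0.015, 0.3], -1], [[0, 0, 0], [0.2, -0.015, 0.5], -1], [[0, 0, 0], [0.2, -0.015, 0.65], -1], [[0, 0, 0], [0.2, -0.015, 0.65], -1], [[0, 0, 0], [0.2, -0.015, 0.65], -1]]'

```text
clock: 11.8
eef_pos: [473.1, 198.6, 131.4]
tcp_rot: [-3.139, 0.001, 1.57]
contact_force: [0.8, 0.5, 0.5]
opening: -0.001
grasp_force: 0.0
```

```bash
python3 - <<'E'
from h import *
for _ in range(3): im=imaging.grab_frame('wrist')
t=telemetry.sense();e=t['eef_pos'];print(t['clock'],e.round(2),t['tcp_rot'].round(3),t['contact_force'].round(1),t['opening'])
k=imaging.calibration('wrist')
for p,q in red(im,30):print(p,q,[onz('wrist',p,z,k).round(1).tolist() for z in(88,103)])
print(proj('wrist',e,k))
E
```

```text
11.95 [475.   199.21 133.61] [ 3.14e+00 -1.00e-03  1.57e+00] [ 0.1 -0.4  0.4] 3.6302854299485326e-05
[271.6 219.7] [258, 201, 29, 35, 711] [[472.0, 203.4], [472.2, 208.7]]
[278.3 345.7] [273, 337, 11, 17, 154] [[476.4, 91.9], [476.4, 105.2]]
[510.8 371.2] [506, 366, 10, 12, 80] [[748.3, 11.6], [728.7, 30.7]]
[494.2 405.1] [490, 401, 9, 10, 67] [[752.5, -52.6], [732.6, -28.9]]
[[275.80435808 254.18591233]]
```

Call:
step_arm --moves '[[[0, 0, 0], [0.035, -0.008, 0.04], -1], [[0, 0, 0], [0.035, -0.008, 0.09], -1], [[0, 0, 0], [0.035, -0.008, 0.12], -1], [[0, 0, 0], [0.035, -0.008, 0.14], -1], [[0, 0, 0], [0.035, -0.008, 0.16], -1], [[0, 0, 0], [0.035, -0.008, 0.18], -1], [[0, 0, 0], [0.035, -0.008, 0.18], -1]]'

```text
clock: 12.65
eef_pos: [472.1, 205.8, 95.6]
tcp_rot: [-3.141, 0.0, 1.57]
contact_force: [-1.0, -0.6, 0.6]
opening: 0.001
grasp_force: 0.0
```

Call:
step_arm --moves '[[[0, 0, 0], [0, 0, 0.01], -1], [[0, 0, 0], [0, 0, 0.02], -1], [[0, 0, 0], [0, 0, 0.025], -1], [[0, 0, 0], [0, 0, 0.025], -1]]'

```text
clock: 13.05
eef_pos: [472.3, 205.9, 91.1]
tcp_rot: [-3.141, 0.0, 1.57]
contact_force: [-0.3, -0.9, -0.7]
opening: 0.001
grasp_force: 0.0
```

Call:
step_arm --moves '[[[0, 0, 0], [0, 0, 0.01], -1], [[0, 0, 0], [0, 0, 0.015], -1], [[0, 0, 0], [0, 0, 0.015], -1]]'

```text
clock: 13.35
eef_pos: [472.3, 205.9, 88.0]
tcp_rot: [-3.141, 0.0, 1.57]
contact_force: [-0.7, 0.3, -0.0]
opening: -0.001
grasp_force: 0.0
```

```bash
python3 - <<'E'
from h import *
t=telemetry.sense();e=t['eef_pos'];print(t['clock'],e.round(2),t['contact_force'].round(1))
im=imaging.grab_frame('wrist');k=imaging.calibration('wrist')
for p,q in red(im,30):print(p,q,onz('wrist',p,88,k).round(1).tolist())
im2=imaging.grab_frame('side')
for p,q in red(im2,10):print('side',p,q)
a=cv2.resize(im2[190:350,150:310],(400,400),interpolation=3);b=cv2.resize(im[120:320,178:378],(400,400),interpolation=3)
cv2.imwrite('pics/crop4.png',cv2.hconcat([a,b])[:,:,::-1])
E
```

```text
13.35 [472.28 205.88  88.02] [-0.7  0.3 -0. ]
[272.5 247.5] [258, 236, 35, 29, 516] [470.5, 209.9]
[278.5 354.7] [272, 344, 14, 20, 211] [473.8, 130.6]
[524.3 392.8] [520, 388, 10, 12, 81] [729.3, 31.5]
side [285.5 124.4] [283, 120, 6, 10, 57]
side [272.9 136.8] [270, 133, 7, 9, 51]
side [261.1 144.5] [258, 140, 7, 10, 54]
side [167.6 147.1] [165, 144, 6, 7, 35]
side [274.8 151.4] [272, 147, 7, 10, 59]
side [148.6 166.6] [146, 164, 7, 7, 39]
side [250.3 243.4] [246, 240, 9, 9, 59]
side [219.3 287.2] [214, 281, 12, 12, 103]
```

View pics/crop4.png

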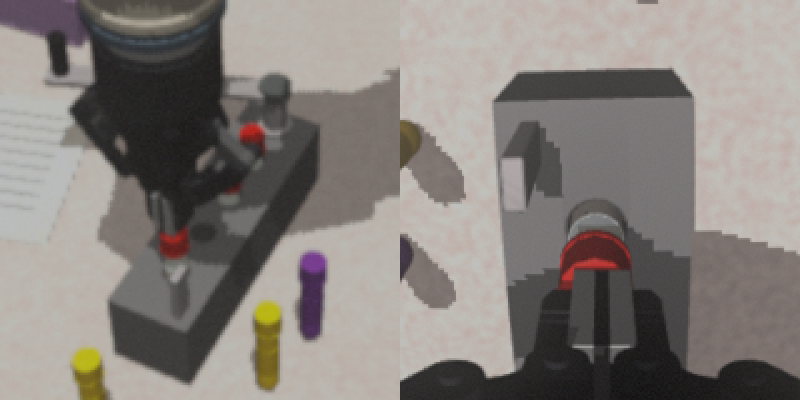

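The side crop shows the cap bottom still at row 293, half hidden by the fingers, and no force is registering. So the press is unproven. I'll lift clear and measure the cap height numerically.

Call:
step_arm --moves '[[[0, 0, 0], [0, 0, -0.1], -1], [[0, 0, 0], [0, 0, -0.3], -1], [[0, 0, 0], [0, 0, -0.5], -1], [[0, 0, 0], [0, 0, -0.7], -1], [[0, 0, 0], [-0.4, 0.2, -0.7], -1], [[0, 0, 0], [-0.4, 0.2, -0.7], -1]]'

```text
clock: 14.05
eef_pos: [513.7, 125.5, 230.2]
tcp_rot: [3.138, -0.001, 1.573]
contact_force: [0.3, 0.5, -0.9]
opening: -0.005
grasp_force: 0.0
```

```bash
python3 - <<'E'
from h import *
for _ in range(3): im=imaging.grab_frame('wrist')
t=telemetry.sense();e=t['eef_pos'];print(t['clock'],e.round(2),t['contact_force'].round(1))
k=imaging.calibration('wrist')
for p,q in red(im,30):print(p,q,[onz('wrist',p,z,k).round(1).tolist() for z in(88,103)])
for c in('side','scene'):
    im=imaging.grab_frame(c)
    for p,q in red(im,10):
        if (c=='side' and p[1]>200) or (c=='scene' and p[0]>280):print(c,p,q)
    for z in (82,90,97):print(z,proj(c,[[472.3,207.6,z],[473.9,131.8,z]]).round(1).tolist())
E
```

```text
14.2 [513.03 124.35 228.39] [0.5 1.  0.5]
[228.5 102.3] [218, 93, 21, 20, 327] [[468.9, 209.5], [471.2, 209.1]]
[234.7 182.3] [226, 173, 19, 19, 274] [[472.7, 133.2], [474.8, 136.6]]
[237.1 219.5] [229, 211, 18, 18, 250] [[473.5, 95.4], [475.5, 100.7]]
[479.4 303.2] [475, 298, 10, 12, 79] [[776.8, -24.0], [763.8, -12.9]]
[468.1 343.2] [464, 339, 9, 10, 68] [[781.4, -93.4], [768.2, -78.8]]
side [250.3 246. ] [246, 239, 10, 14, 107]
side [240.8 259.9] [236, 254, 10, 13, 117]
side [219.1 285. ] [214, 278, 11, 15, 136]
82 [[218.8, 290.5], [240.0, 260.1]]
90 [[218.5, 287.4], [239.9, 257.1]]
97 [[218.3, 284.7], [239.8, 254.4]]
scene [321.3 212.6] [318, 210, 8, 6, 38]
scene [338.6 217.3] [335, 215, 8, 6, 38]
scene [375.3 221.7] [372, 219, 8, 6, 41]
82 [[373.6, 228.8], [338.0, 219.4]]
90 [[374.2, 226.1], [338.4, 216.7]]
97 [[374.7, 223.8], [338.7, 214.3]]
```

The cap centre is still at about z=97, so the tube is not pressed and the fingertips evidently end higher than I assumed. I'll go back over it and lower in small steps until force appears.

Call:
step_arm --moves '[[[0, 0, 0], [0.2, -0.1, 0], -1], [[0, 0, 0], [0.41, -0.205, 0], -1], [[0, 0, 0], [0.41, -0.205, 0.2], -1], [[0, 0, 0], [0.41, -0.205, 0.4], -1], [[0, 0, 0], [0.41, -0.205, 0.55], -1], [[0, 0, 0], [0.41, -0.205, 0.64], -1], [[0, 0, 0], [0.41, -0.205, 0.69], -1], [[0, 0, 0], [0.41, -0.205, 0.69], -1]]'

```text
clock: 15.1
eef_pos: [470.2, 208.3, 89.1]
tcp_rot: [-3.139, 0.001, 1.571]
contact_force: [0.5, -0.0, 0.5]
opening: 0.001
grasp_force: 0.0
```

Call:
step_arm --moves '[[[0, 0, 0], [0, 0, 0.01], -1], [[0, 0, 0], [0, 0, 0.02], -1], [[0, 0, 0], [0, 0, 0.02], -1]]'

```text
clock: 15.4
eef_pos: [471.8, 208.1, 86.8]
tcp_rot: [3.141, -0.0, 1.57]
contact_force: [0.1, 0.0, -0.2]
opening: 0.0
grasp_force: 0.0
```

Call:
step_arm --moves '[[[0, 0, 0], [0, 0, 0.01], -1], [[0, 0, 0], [0, 0, 0.02], -1], [[0, 0, 0], [0, 0, 0.02], -1]]'

```text
clock: 15.7
eef_pos: [472.0, 208.1, 82.6]
tcp_rot: [3.14, -0.001, 1.57]
contact_force: [-0.1, -0.3, 4.0]
opening: -0.001
grasp_force: 2.1
```

Call:
step_arm --moves '[[[0, 0, 0], [0, 0, 0.01], -1], [[0, 0, 0], [0, 0, 0.02], -1], [[0, 0, 0], [0, 0, 0.02], -1]]'

```text
clock: 16.0
eef_pos: [471.9, 208.1, 78.5]
tcp_rot: [3.141, -0.0, 1.57]
contact_force: [-0.7, -0.1, 3.7]
opening: -0.0
grasp_force: 2.0
```

```bash
python3 - <<'E'
from h import *
im=imaging.grab_frame('wrist');k=imaging.calibration('wrist')
t=telemetry.sense();e=t['eef_pos'];print(t['clock'],e.round(2),t['contact_force'].round(1),t['joint_efforts'].round(1))
for p,q in red(im,30):print(p,q)
im2=imaging.grab_frame('side')
for p,q in red(im2,10):
    if p[1]>200:print('side',p,q)
im3=imaging.grab_frame('scene')
for p,q in red(im3,10):
    if p[0]>280:print('scene',p,q)
cv2.imwrite('pics/a.png',im[:,:,::-1])
a=cv2.resize(im2[225:325,170:270],(400,400),interpolation=3);b=cv2.resize(im3[170:250,335:415],(400,400),interpolation=3)
cv2.imwrite('pics/crop5.png',cv2.hconcat([a,b])[:,:,::-1])
E
```

```text
16.05 [471.86 208.11  78.53] [ 0.1 -1.3  4.8] [  0.  -49.7 -23.8  -0.    0.   -0. ]
[272.9 249.8] [258, 242, 36, 23, 319]
[278.8 360.2] [272, 355, 14, 9, 72]
[526.6 397.8] [522, 392, 10, 13, 83]
side [250.3 245.8] [246, 240, 10, 13, 101]
side [220.2 290.6] [214, 285, 12, 10, 70]
scene [321.1 212.7] [317, 210, 9, 6, 41]
scene [338.5 217.1] [335, 215, 8, 6, 33]
```

Contact at about 5 N and the cap is moving down (side bottom row 293 → 295). I'll keep going until the force rises at the floor.

Call:
step_arm --moves '[[[0, 0, 0], [0, 0, 0.01], -1], [[0, 0, 0], [0, 0, 0.02], -1], [[0, 0, 0], [0, 0, 0.025], -1], [[0, 0, 0], [0, 0, 0.025], -1]]'

```text
clock: 16.55
eef_pos: [471.7, 208.1, 73.3]
tcp_rot: [3.141, -0.0, 1.57]
contact_force: [-0.4, 0.4, 4.1]
opening: 0.0
grasp_force: 2.1
```

Call:
step_arm --moves '[[[0, 0, 0], [0, 0, 0.01], -1], [[0, 0, 0], [0, 0, 0.015], -1], [[0, 0, 0], [0, 0, 0.015], -1]]'

```text
clock: 16.85
eef_pos: [472.0, 208.2, 70.6]
tcp_rot: [3.14, -0.001, 1.57]
contact_force: [0.3, 0.5, 7.2]
opening: -0.003
grasp_force: 3.5
```

Call:
step_arm --moves '[[[0, 0, 0], [0, 0, 0.005], -1], [[0, 0, 0], [0, 0, 0.01], -1], [[0, 0, 0], [0, 0, 0.01], -1]]'

```text
clock: 17.15
eef_pos: [473.6, 208.9, 70.2]
tcp_rot: [3.137, -0.002, 1.57]
contact_force: [0.4, -0.1, 20.5]
opening: -0.001
grasp_force: 10.5
```

20 N at the end, so the foot has met the floor. Lifting off, turning the tool to straddle the knob and checking.

Call:
step_arm --moves '[[[0, 0, 0], [0, 0, -0.2], -1], [[0, 0, 0], [0, 0, -0.45], -1], [[0, 0, 0.2], [0, 0.2, -0.65], -1], [[0, 0, 0.4], [-0.2, 0.4, -0.65], -0.3], [[0, 0, 0.6], [-0.4, 0.6, -0.65], -0.3], [[0, 0, 0.8], [-0.48, 0.77, -0.65], -0.3], [[0, 0, 1.0], [-0.48, 0.77, -0.65], -0.3], [[0, 0, 1.0], [-0.48, 0.77, -0.65], -0.3]]'

```text
clock: 17.95
eef_pos: [626.1, 110.3, 197.2]
tcp_rot: [-3.141, 0.001, 0.777]
contact_force: [0.5, 0.6, 0.0]
opening: 0.352
grasp_force: 0.0
```

Call:
step_arm --moves '[[[0, 0, 0.2], [0, 0, 0], -0.3], [[0, 0, 0.4], [0, 0, 0], -0.3], [[0, 0, 0.55], [0, 0, 0], -0.3], [[0, 0, 0.55], [0, 0, 0], -0.3]]'

```text
clock: 18.35
eef_pos: [624.9, 111.7, 197.6]
tcp_rot: [-3.141, 0.001, 0.351]
contact_force: [-0.0, -0.9, -0.2]
opening: 0.348
grasp_force: 0.0
```

```bash
python3 - <<'E'
from h import *
for _ in range(3): im=imaging.grab_frame('wrist')
t=telemetry.sense();e=t['eef_pos'];print(t['clock'],e.round(2),t['tcp_rot'].round(3),t['contact_force'].round(1),t['opening'])
k=imaging.calibration('wrist')
for p,q in red(im,30):print(p,q,[onz('wrist',p,z,k).round(1).tolist() for z in(88,103)])
for n,z in(('retainer_hinge',97),('retainer_knob',139)):
    print(n,[(np.round(d['xy'],1).tolist(),round(d['conf'],2),onz('wrist',d['xy'],z,k).round(1).tolist()) for d in imaging.mark_of('wrist',n)])
for c in('side','scene'):
    im=imaging.grab_frame(c)
    for p,q in red(im,10):
        if (c=='side' and p[1]>200) or (c=='scene' and p[0]>280):print(c,p,q)
    if c=='scene': print([(np.round(d['xy'],1).tolist(),round(d['conf'],2),onz(c,d['xy'],139).round(1).tolist()) for d in imaging.mark_of(c,'retainer_knob')])
E
```

```text
18.5 [625.11 111.78 197.88] [-3.142e+00  1.000e-03  3.560e-01] [-0.1  0.2  0.1] 0.3519448399543911
[490.5  78.5] [483, 71, 15, 17, 168] [[810.7, -34.6], [804.5, -25.0]]
[536.  107.5] [530, 101, 13, 16, 127] [[815.5, -103.3], [809.1, -90.0]]
[142.9 301.9] [136, 296, 16, 14, 146] [[470.3, 208.3], [482.9, 204.5]]
[509.2 302.6] [504, 297, 11, 12, 101] [[604.0, -202.8], [609.3, -184.0]]
[521.8 314.4] [517, 309, 10, 11, 73] [[593.7, -242.8], [599.5, -221.8]]
[487.  327.2] [481, 322, 12, 11, 93] [[563.6, -191.7], [571.1, -173.5]]
[246.6 334.9] [238, 328, 16, 14, 139] [[474.5, 91.7], [486.8, 94.3]]
[522.1 357.7] [517, 352, 11, 12, 77] [[526.5, -315.8], [536.0, -290.8]]
retainer_hinge [([277.7, 346.9], 0.96, [477.7, 57.5])]
retainer_knob [([276.3, 223.3], 0.73, [622.6, 112.3]), ([514.9, 304.6], 0.65, [621.6, -149.6]), ([505.2, 334.7], 0.55, [585.1, -166.5])]
side [250.3 246. ] [246, 240, 10, 13, 107]
side [240.7 260.1] [236, 254, 10, 13, 118]
side [220.3 289.9] [215, 284, 11, 13, 118]
scene [338.5 217.4] [335, 215, 8, 6, 40]
scene [374.3 226.1] [370, 223, 9, 7, 42]
[([307.9, 250.2], 0.69, [625.5, 115.5])]
```

The proud cap came down about 13–14 mm, but three views suggest it may still be 1–2 mm high. I'll press it once more, a bit harder, before swinging the arm.

Call:
step_arm --moves '[[[0, 0, 0], [-0.15, -0.2, 0], -1], [[0, 0, 0], [-0.3, -0.4, 0], -1], [[0, 0, 0], [-0.45, -0.6, 0], -1], [[0, 0, 0], [-0.55, -0.717, 0.1], -1], [[0, 0, 0], [-0.55, -0.717, 0.3], -1], [[0, 0, 0], [-0.55, -0.717, 0.5], -1], [[0, 0, 0], [-0.55, -0.717, 0.59], -1], [[0, 0, 0], [-0.55, -0.717, 0.59], -1]]'

```text
clock: 19.55
eef_pos: [470.6, 207.7, 77.8]
tcp_rot: [3.141, 0.005, 0.354]
contact_force: [0.2, 0.9, 0.1]
opening: -0.006
grasp_force: 0.0
```

Call:
step_arm --moves '[[[0, 0, 0], [0, 0, 0.015], -1], [[0, 0, 0], [0, 0, 0.03], -1], [[0, 0, 0], [0, 0, 0.045], -1], [[0, 0, 0], [0, 0, 0.045], -1]]'

```text
clock: 19.95
eef_pos: [472.9, 208.5, 71.6]
tcp_rot: [-3.142, -0.001, 0.353]
contact_force: [-0.5, 0.5, -0.0]
opening: 0.003
grasp_force: 0.0
```

Call:
step_arm --moves '[[[0, 0, 0], [0, 0, 0.01], -1], [[0, 0, 0], [0, 0, 0.015], -1], [[0, 0, 0], [0, 0, 0.02], -1], [[0, 0, 0], [0, 0, 0.02], -1]]'

```text
clock: 20.35
eef_pos: [476.0, 209.9, 70.1]
tcp_rot: [-3.141, -0.007, 0.353]
contact_force: [0.5, -0.6, 22.1]
opening: 0.002
grasp_force: 11.1
```

Call:
step_arm --moves '[[[0, 0, 0], [0, 0, 0.006], -1], [[0, 0, 0], [0, 0, 0.006], -1], [[0, 0, 0], [0, 0, 0.006], -1]]'

```text
clock: 20.65
eef_pos: [476.3, 210.0, 69.9]
tcp_rot: [-3.141, -0.008, 0.353]
contact_force: [-2.5, -0.8, 33.4]
opening: -0.002
grasp_force: 16.7
```

33 N and no further travel, so the tube is on the floor. Now to straddle the knob.

Call:
step_arm --moves '[[[0, 0, 0], [0, 0, -0.2], -1], [[0, 0, 0], [0, 0, -0.45], -1], [[0, 0, 0], [0.1, 0.13, -0.65], -1], [[0, 0, 0], [0.25, 0.33, -0.65], -0.2], [[0, 0, 0], [0.4, 0.53, -0.65], -0.2], [[0, 0, 0], [0.55, 0.712, -0.65], -0.2], [[0, 0, 0], [0.55, 0.712, -0.65], -0.2], [[0, 0, 0], [0.55, 0.712, -0.65], -0.2]]'

```text
clock: 21.45
eef_pos: [625.3, 112.0, 195.6]
tcp_rot: [-3.141, 0.001, 0.351]
contact_force: [-1.0, 0.3, 0.7]
opening: 0.4
grasp_force: 0.0
```

```bash
python3 - <<'E'
from h import *
for _ in range(2): im=imaging.grab_frame('wrist')
t=telemetry.sense();e=t['eef_pos'];print(t['clock'],e.round(2),t['tcp_rot'].round(3),t['contact_force'].round(1),t['opening'])
k=imaging.calibration('wrist')
for n,z in(('retainer_hinge',97),('retainer_knob',139)):
    print(n,[(np.round(d['xy'],1).tolist(),round(d['conf'],2),onz('wrist',d['xy'],z,k).round(1).tolist()) for d in imaging.mark_of('wrist',n)][:1])
im2=imaging.grab_frame('side')
for p,q in red(im2,10):
    if p[1]>200:print('side',p,q)
a=im[80:380,80:480];b=cv2.resize(im2[190:340,150:350],(400,300),interpolation=3)
cv2.imwrite('pics/crop6.png',cv2.hconcat([a,b])[:,:,::-1])
E
```

```text
21.55 [624.04 113.06 195.78] [-3.141e+00  1.000e-03  3.530e-01] [-0.7 -0.7 -0.5] 0.40313675826440476
retainer_hinge [([278.1, 349.5], 0.78, [474.7, 58.3])]
retainer_knob [([279.6, 223.2], 0.63, [623.2, 111.6])]
side [250.3 246. ] [246, 240, 10, 13, 106]
side [240.8 260. ] [236, 254, 10, 13, 117]
side [220.4 290. ] [216, 284, 10, 14, 117]
```

View pics/crop6.png

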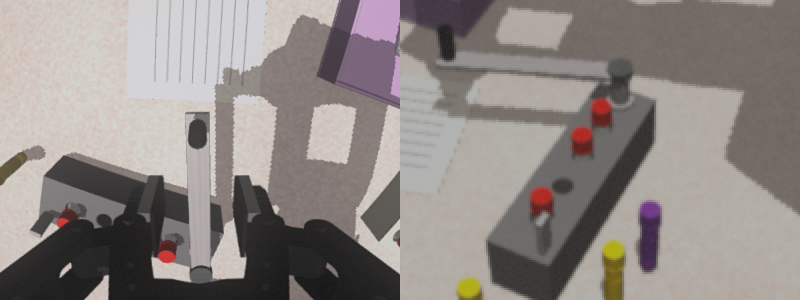

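Crop: the knob at (198,130) lies midway between the fingers, in line with the bar. The proud cap is now level in the side view. Lowering over the knob.

Call:
step_arm --moves '[[[0, 0, 0], [0, 0, 0.2], -0.2], [[0, 0, 0], [0, 0, 0.35], -0.2], [[0, 0, 0], [0, 0, 0.45], -0.2], [[0, 0, 0], [0, 0, 0.52], -0.2], [[0, 0, 0], [0, 0, 0.52], -0.2], [[0, 0, 0], [0, 0, 0.52], -0.2]]'

```text
clock: 22.3
eef_pos: [625.3, 113.2, 92.7]
tcp_rot: [3.141, -0.001, 0.353]
contact_force: [-0.5, 0.4, 0.2]
opening: 0.401
grasp_force: 0.0
```

```bash
cat > arc.py <<'E'
import numpy as np,sys
# waypoints along the arc in the tool's scaled axes, from angle a0 to a1 (rad from world x), tool yaw = angle at start y0
h=np.array([475.4,55.6]);p0=np.array([float(sys.argv[1]),float(sys.argv[2])]);y0=float(sys.argv[3]);R=float(sys.argv[4])
for a in map(float,sys.argv[5:]):
    d=h+R*np.array([np.cos(a),np.sin(a)])-p0
    print(round(a,2),'turn z',round(-np.degrees(a-y0)/45,3),'shift',(np.array([np.cos(y0)*d[0]+np.sin(y0)*d[1],np.sin(y0)*d[0]-np.cos(y0)*d[1]])/200).round(3))
E
python3 arc.py 624 112.5 0.353 159 0.45 0.55 0.65 0.75 0.85 0.95 1.05 1.1
```

```text
0.45 turn z -0.124 shift [-0.004 -0.067]
0.55 turn z -0.251 shift [-0.016 -0.146]
0.65 turn z -0.378 shift [-0.035 -0.223]
0.75 turn z -0.505 shift [-0.062 -0.297]
0.85 turn z -0.633 shift [-0.097 -0.369]
0.95 turn z -0.76 shift [-0.138 -0.437]
1.05 turn z -0.887 shift [-0.186 -0.5  ]
1.1 turn z -0.951 shift [-0.212 -0.53 ]
```

Call:
step_arm --moves '[[[0, 0, -0.124], [-0.004, -0.067, 0], -0.2], [[0, 0, -0.251], [-0.016, -0.146, 0], -0.2], [[0, 0, -0.378], [-0.035, -0.223, 0], -0.2], [[0, 0, -0.505], [-0.062, -0.297, 0], -0.2], [[0, 0, -0.633], [-0.097, -0.369, 0], -0.2], [[0, 0, -0.76], [-0.138, -0.437, 0], -0.2], [[0, 0, -0.76], [-0.138, -0.437, 0], -0.2]]'

```text
clock: 23.0
eef_pos: [568.6, 186.5, 93.6]
tcp_rot: [3.141, -0.002, 0.953]
contact_force: [0.4, -0.8, 1.2]
opening: 0.395
grasp_force: 0.0
```

```bash
python3 - <<'E'
from h import *
t=telemetry.sense();e=t['eef_pos'];print(t['clock'],e.round(2),t['tcp_rot'].round(3),t['contact_force'].round(1))
for c in('side','scene'):
    imaging.grab_frame(c)
    print(c,[(np.round(d['xy'],1).tolist(),round(d['conf'],2),onz(c,d['xy'],139).round(1).tolist()) for d in imaging.mark_of(c,'retainer_knob')][:2])
E
python3 arc.py 568.5 184.5 0.95 159 1.05 1.15 1.25 1.35 1.45 1.55 1.6
```

```text
23.0 [568.64 186.47  93.55] [ 3.141e+00 -2.000e-03  9.530e-01] [ 0.4 -0.8  1.2]
side []
scene [([352.2, 242.5], 0.86, [577.5, 184.1]), ([157.3, 217.6], 0.58, [657.9, -179.9])]
1.05 turn z -0.127 shift [-0.004 -0.083]
1.15 turn z -0.255 shift [-0.016 -0.162]
1.25 turn z -0.382 shift [-0.036 -0.239]
1.35 turn z -0.509 shift [-0.063 -0.313]
1.45 turn z -0.637 shift [-0.097 -0.385]
1.55 turn z -0.764 shift [-0.139 -0.453]
1.6 turn z -0.828 shift [-0.162 -0.485]
```

The knob follows, lagging by the cage slack. Continuing to the stop.

Call:
step_arm --moves '[[[0, 0, -0.127], [-0.004, -0.083, 0], -0.2], [[0, 0, -0.255], [-0.016, -0.162, 0], -0.2], [[0, 0, -0.382], [-0.036, -0.239, 0], -0.2], [[0, 0, -0.509], [-0.063, -0.313, 0], -0.2], [[0, 0, -0.637], [-0.097, -0.385, 0], -0.2], [[0, 0, -0.764], [-0.139, -0.453, 0], -0.2], [[0, 0, -0.828], [-0.162, -0.485, 0], -0.2], [[0, 0, -0.828], [-0.162, -0.485, 0], -0.2]]'

```text
clock: 24.0
eef_pos: [470.9, 215.0, 92.2]
tcp_rot: [-3.142, 0.0, 1.599]
contact_force: [-0.0, -0.3, 0.6]
opening: 0.399
grasp_force: 0.0
```

Call:
step_arm --moves '[[[0, 0, 0], [0, -0.02, 0], -0.2], [[0, 0, 0], [0, -0.035, 0], -0.2], [[0, 0, 0], [0, -0.045, 0], -0.2], [[0, 0, 0], [0, -0.045, 0], -0.2]]'

```text
clock: 24.4
eef_pos: [462.1, 215.0, 92.0]
tcp_rot: [-3.141, 0.0, 1.599]
contact_force: [0.3, 0.2, -1.1]
opening: 0.403
grasp_force: 0.0
```

Call:
step_arm --moves '[[[0, 0, 0], [0, -0.01, 0], -0.2], [[0, 0, 0], [0, -0.02, 0], -0.2], [[0, 0, 0], [0, -0.02, 0], -0.2]]'

```text
clock: 24.7
eef_pos: [460.1, 215.1, 92.2]
tcp_rot: [3.138, -0.0, 1.6]
contact_force: [8.6, -1.9, -4.7]
opening: 0.403
grasp_force: 4.3
```

At the stop with 8.6 N. Backing off, lifting and checking.

Call:
step_arm --moves '[[[0, 0, 0], [0, 0.03, 0], -0.2], [[0, 0, 0], [0, 0.06, 0], -0.2], [[0, 0, 0], [0, 0.06, -0.2], -0.2], [[0, 0, 0], [0, 0.06, -0.4], -0.2], [[0, 0, 0], [0, 0.06, -0.65], -0.2], [[0, 0, 0], [-0.3, 0.06, -0.75], -0.2], [[0, 0, 0], [-0.6, 0.06, -0.75], -0.2], [[0, 0, 0], [-0.6, 0.06, -0.75], -0.2]]'

```text
clock: 25.5
eef_pos: [473.7, 92.8, 243.0]
tcp_rot: [3.141, 0.001, 1.599]
contact_force: [-0.4, 0.7, 0.3]
opening: 0.403
grasp_force: 0.0
```

```bash
python3 - <<'E'
from h import *
for _ in range(3): im=imaging.grab_frame('wrist')
t=telemetry.sense();e=t['eef_pos'];print(t['clock'],e.round(2),t['tcp_rot'].round(3),t['contact_force'].round(1))
k=imaging.calibration('wrist')
for n,z in(('retainer_hinge',97),('retainer_knob',139)):
    print(n,[(np.round(d['xy'],1).tolist(),round(d['conf'],2),onz('wrist',d['xy'],z,k).round(1).tolist()) for d in imaging.mark_of('wrist',n)][:2])
for p,q in red(im,20):print(p,q,onz('wrist',p,88,k).round(1))
for c in('side','scene'):
    im=imaging.grab_frame(c)
    print(c,[(np.round(d['xy'],1).tolist(),round(d['conf'],2),onz(c,d['xy'],139).round(1).tolist()) for d in imaging.mark_of(c,'retainer_knob')][:2])
    for p,q in red(im,10):print(c,p,q)
E
```

```text
25.65 [473.73  94.38 242.19] [ 3.142 -0.     1.597] [0.5 0.3 0.2]
retainer_hinge []
retainer_knob [([279.3, 57.4], 0.96, [472.8, 214.8])]
[495.  287.1] [491, 283, 9, 10, 72] [773.4 -31.8]
[482.7 328.2] [479, 324, 8, 10, 61] [ 778.3 -102.4]
side [([215.8, 273.6], 0.62, [467.6, 218.7])]
side [271.8 136.1] [269, 133, 7, 9, 37]
side [167.8 146.9] [165, 144, 7, 7, 35]
side [275.9 153.4] [273, 149, 6, 8, 26]
side [148.6 166.6] [146, 164, 7, 7, 39]
side [253.2 248.8] [251, 244, 5, 9, 20]
side [243.6 263. ] [241, 258, 5, 9, 26]
side [224.  291.3] [222, 287, 5, 9, 29]
scene [([381.1, 210.3], 0.91, [473.8, 214.3])]
scene [164.2 180.4] [161, 178, 8, 6, 35]
scene [183.1 204.4] [180, 202, 8, 6, 35]
scene [155.3 207.2] [152, 205, 8, 6, 37]
scene [168.4 215.5] [165, 213, 8, 6, 41]
scene [118.6 333.8] [112, 328, 13, 12, 95]
scene [161.  347.5] [155, 342, 13, 12, 97]
```

Knob at (472.8, 214.8) against an expected (472.0, 215.6), so the arm is at its closed stop. All caps are in place and the gripper is clear. Handing in.

```bash
python3 -c "
from rig import r
print(r.sign_off())"
```

```text
the job is handed in; nothing more can be done
None
```

I handed the job in at about 26 s on the robot's clock. By my measurements, the long tube is upright and home in rack hole 1, the too-high tube is pressed to its floor, and the retaining arm is at its closed stop; sign-off returned no verdict.

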